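Brace a square sample jar in its raised holder and unscrew its tight lug cap

ROBOT

A 6-joint arm with a two-finger parallel gripper is mounted at the origin on a cart in front of the work surface, level with it; the furniture and walls round the work are solid. World frame = base frame: x ahead of the robot, y to its left, z up, the work surface at z = 0. Lengths are in m, angles in rad, forces in N, time in s.
With the tool pointing down it reaches from about 0.35 to 0.775 m from the base axis. Payload 7.3 kg.
Tool frame: the origin (TCP) lies at the centre of the arm's flange, where the gripper is bolted on; the fingertips stand 178 mm ahead of it and the grasp point (between the pads) lies 159 mm ahead of it (tip_extent is the distance from the TCP to the fingertips, in m); z points along the fingers, y is the line along which they close (so a half turn about z gives the same grasp; the last joint's range is limited). The gripper opens to 92 mm and grips with 3 to 60 N. Pads are 19 mm wide; open, the fingers measure 130 mm over their backs; the gripper's body (75 mm by 190 mm) begins 47 mm behind the grasp point.
Start: joints at [-1.444, 0.342, 1.524, -0, 1.275, -0.146], TCP at [0.141, -0.506, 0.405] pointing down, gripper open.
Joint ranges: [-2.53, 2.53], [-0.77, 2.02], [0.04, 2.7], [-1, 4.14], [0.28, 2.66], [-3.11, 3.11]. Speed limits (rad/s): [2.57, 2.57, 3.14, 3.14, 3.14, 3.14].

INTERFACE

Orientations are given as [roll, pitch, yaw] about the fixed x, y, z axes, in that order (R = Rz(yaw) Ry(pitch) Rx(roll)).
In Python, from cell import * gives the robot as it stands.
- The arm moves only by the tool arm_command, never from a script. Its arguments are lists of equal length, an entry for each row: "xyz": the shift along the world's x, y, z in mm, a list of three; "spin": the turn about the world's z in degrees. In form: {"xyz": [[tx, ty, tz], ...], "spin": [spin, ...]}. A call has 1 to 20 rows; each row shifts and turns the commanded pose from where the row before left it; what a row does not reach is not made up. A row lasts 1/10 s, in which the tool goes at most 50 mm and 8.59 degrees, less where a joint would pass 70% of its speed; a pose out of reach is approached as far as the arm can. A call with a gripper value outside its range is refused whole. "jaw" is the opening, from -1 (shut) to 1 (fully open), set as the call begins (left out, the last holds). The fingers move at their own pace and stop on an object; "squeeze" is the grip in N (left out, the last holds). Time passes only in rows, so rows that do not move let the fingers close. It gives the time, the measured TCP pose, the force, the opening and the grip force at its end, in the units of the state.
- observe(): the state, without advancing time (a new reading comes with each control period).
- read_camera(name): name is "side" or "top"; returns a dict with "img" (384x512x3 uint8, red, green, blue), "depth" (384x512 float32, m along the optical axis (not along the pixel's ray), 0 where there is no reading), "fx", "fy", "cx", "cy" (pixels), "dist_coeffs" ([k1, k2, p1, p2, k3] as OpenCV has them; the pictures are not rectified), "world_from_camera" (4x4, takes a point from camera to world coordinates). Camera axes: x right, y up, looking along -z (the intrinsics and any distortion apply to the point x, -y, -z); pixel columns grow to the right and rows downward; lengths in m; the calibration is good to about 2 mm. A picture is of the moment at which its call begins.
- hand_in(): hands the job in; it is judged then, once.
The state is a dict: "time": time; "qpos": joint angles; "qvel": joint speeds; "joint_efforts": joint torques, N m; "tool_pos": TCP position; "tool_rot": TCP orientation; "contact_force": force on the tool from outside, world axes, zero at the start; "torque": the same for the moment, N m; "opening": finger opening in m; "grip_force": force on a finger pad.
Only numpy, scipy, OpenCV 4.12 (cv2) and the standard library are available. Lean on these libraries where they do the work, as an engineer would, in place of code of your own. Each camera call takes 0.05 s, during which the arm holds its last target. There are 200 camera calls.

TASK

Stand the capped square jar upright and fully down in the raised square holder, which keeps it from turning. Then unscrew its tight cap anticlockwise (seen from above), only until its lugs come free and no more than about a quarter turn, lift it straight up off the neck and finish while still holding it, level and still, a centimetre or two above the open jar, which stays seated in the holder. Leave the round jar, the weigh boat, the tape roll and the brush where they are.

Things in the scene. Friction and masses are not known exactly. Their poses are not given: they have to be found in the camera images.
- jar: square bare-metal jar, 0.30 kg, upright on the worktop, cap on. Body 48 x 48 mm with flat upright sides along its x and y, shoulder at 46 mm; round neck 26 mm across, mouth at 70 mm. Two outward lugs on the neck, at +x and -x, hold the cap down. Origin: centre of the underside; z up. It may go into the holder in any of the four quarter turns
- cap: round ribbed dark cap, a separate body, 45 mm across, 24 mm tall, 0.05 kg. Origin: centre of its lower rim; z up. Screwed on, the origin is 52 mm above the jar's, leaving a 6 mm gap over the shoulder. It turns against a friction of 0.1 to 0.25 N m from a seal disc inside it, which stays keyed to the notched rim of the jar. Its rim clears the jar's mouth when it has risen 18 mm
- cap_mark (a point): outer end of a small raised bar on the cap's top, 19 mm along the cap's x, 24 mm over its origin. Cap tight: x axes of cap and jar agree (it starts 0 to 0.06 rad anticlockwise of that, a stop bars clockwise turns). Turned 0.8 to 0.95 rad anticlockwise from tight relative to the jar (which follows up to 0.1 rad in the holder) it is free to lift off; past 2.1 rad the lugs engage again
- holder: fixed dark steel holder: round foot 90 mm across, column, and on it a square nest 61 mm wide. Pocket 51 x 51 mm, sides along the holder's x and y, floor 60 mm above the worktop, walls 12 mm high over the floor, the upper 4 mm flared outward at 45 degrees. Origin: centre of the foot's underside; z up
- holder_seat (a point): centre of the pocket floor, 60 mm above the worktop; the origin of the seated jar comes to it (1.5 mm play all round)
- round_jar: bystander: round white jar with a screw cap, 60 mm across, 90 mm tall; origin under its centre; must stay
- weigh_boat: bystander: shallow white dish 62 x 62 x 16 mm; origin under its centre; must stay
- tape: bystander: roll of tape 96 mm across, 25 mm high, lying flat; origin under its centre; must stay
- brush: bystander: cleaning brush 178 mm long along its y, 44 mm wide, 12 mm high; origin under its centre; must stay
There are look-alikes about, which are no part of the job. Leave any yellow look-alike of the jar alone.

How it is judged:
On the way, in this order (a step that is already met when the one before it is completed fails the run):
1. the jar stands fully down in the holder with its cap still screwed on (horizontal distance between jar and holder_seat below 0.004 m and z of jar in the frame of holder_seat below 0.0025 m and angle between jar's own z axis and vertical below 0.05 rad and y of cap_mark in the frame of jar below 0.008 m and z of cap in the frame of jar below 0.056 m), for 0.2 s.
2. the cap is turned anticlockwise by at least 0.68 rad while it still sits on the neck and the jar is in the holder (y of cap_mark in the frame of jar above 0.012 m and z of cap in the frame of jar below 0.06 m and distance between jar and holder_seat below 0.006 m), for 0.1 s.
At the end, for the whole second after the job is handed in: the robot holds the cap (grip over 2 N, level within 7 degrees, still), its rim 3 to 45 mm above the jar's mouth, axes within 12 mm, touching no jar or holder; the jar, untouched by the robot, is in the holder: within 4 mm of the centre, 2.5 mm of the floor, 3 degrees of upright (z of cap in the frame of jar between 0.073 and 0.115 m and horizontal distance between cap and jar below 0.012 m and angle between cap's own z axis and vertical below 0.12 rad and contact force between the fingers and cap above 2 N and contact force between cap and jar below 0.05 N and contact force between cap and holder below 0.05 N and contact force between each of the arm, the fingers and jar below 0.2 N and linear speed of each of cap, jar below 0.02 m/s and angular speed of cap below 0.3 rad/s and horizontal distance between jar and holder_seat below 0.004 m and z of jar in the frame of holder_seat below 0.0025 m and angle between jar's own z axis and vertical below 0.05 rad); the arm keeps its last pose, push and grip.
It fails at once if the cap is turned far past a quarter turn (over 2.1 rad) while still on the neck (x of cap_mark in the frame of jar below -0.0095 m and distance between cap and jar below 0.06 m).
It fails at once if the jar or the cap is dropped or knocked over (angle between any of jar, cap's own z axis and vertical above 0.6 rad).
It fails at once if a bystander is pushed away by more than 30 mm (distance of any of round_jar, weigh_boat, tape, brush from where it was at the start of the episode above 0.03 m).
It also fails if it takes over 51 s, if anything falls off the work surface, if the arm or the gripper's body presses on something with over 40 N, if the wrist force passes 120 N, or if a joint passes its speed limit or range.

## Working session

There is one attempt and no reset: what is moved stays moved. The work goes in short steps, Python scripts to look and compute and a tool call to move; the robot and the scene stay as the last step left them, time stands still between calls to the robot, and variables do not carry over. Pictures are saved under pics/ and viewed, at most 10 in all, crops included, and the job is handed in when it is done.

Besides the shell and the picture viewer there is one more tool, called after "Call:" as name([rows], argument=value, ...), one row to a line, values as JSON. arm_command: Moves the arm, as the interface text tells. Its arguments: {"type":"object","properties":{"xyz":{"type":"array","items":{"type":"array","items":{"type":"number"}}},"spin":{"type":"array","items":{"type":"number"}},"jaw":{"type":"number"},"squeeze":{"type":"number"}},"required":["xyz","spin"]}

```bash
mkdir -p pics
cat > h.py <<'E'
from cell import *
import numpy as np, cv2
def save(n,f):
    c=read_camera(n); cv2.imwrite(f,cv2.cvtColor(c["img"],cv2.COLOR_RGB2BGR)); np.save(f[:-4]+'.npy',c,allow_pickle=True); return c
def pts(c):
    h,w=c["depth"].shape; K=np.array([[c["fx"],0,c["cx"]],[0,c["fy"],c["cy"]],[0,0,1.]])
    v,u=np.mgrid[0:h,0:w]; n=cv2.undistortPoints(np.stack([u,v],-1).reshape(-1,1,2).astype(float),K,np.array(c["dist_coeffs"],float)).reshape(h,w,2)
    d=c["depth"]; p=np.stack([n[...,0]*d,-n[...,1]*d,-d],-1); T=np.array(c["world_from_camera"])
    P=p@T[:3,:3].T+T[:3,3]; P[d==0]=np.nan; return P
E
python3 - <<'E'
from h import *
for n in("top","side"):
    c=save(n,f"pics/{n}0.png"); print(n,np.round(c["world_from_camera"],3).tolist(),c["fx"],c["dist_coeffs"])
o=observe();print({k:np.round(v,3) for k,v in o.items()})
E
```

```text
top [[0.001, 0.99, -0.143, 0.419], [-1.0, -0.0, -0.008, -0.012], [-0.008, 0.143, 0.99, 0.923], [0.0, 0.0, 0.0, 1.0]] 374.387874081383 [-0.12067632  0.          0.          0.          0.        ]
side [[0.973, 0.152, -0.176, 0.382], [-0.232, 0.639, -0.733, -0.623], [0.001, 0.754, 0.657, 0.617], [0.0, 0.0, 0.0, 1.0]] 358.05894408175965 [-0.09763603  0.          0.          0.          0.        ]
{'time': np.float64(0.1), 'qpos': array([-1.444,  0.343,  1.525,  0.   ,  1.275, -0.146]), 'qvel': array([ 0.001, -0.003, -0.003,  0.001,  0.001, -0.001]), 'joint_efforts': array([  0.   , -43.201, -24.469,   0.072,   0.053,  -0.   ]), 'tool_pos': array([ 0.141, -0.505,  0.404]), 'tool_rot': array([-3.14 , -0.   ,  0.273]), 'contact_force': array([ 0.086, -0.604,  0.574]), 'torque': array([-0.037,  0.045, -0.006]), 'grip_force': np.float64(0.0), 'opening': np.float64(0.092)}
```

View pics/top0.png

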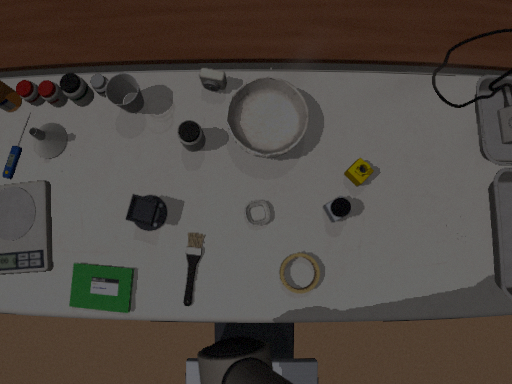

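View pics/side0.png

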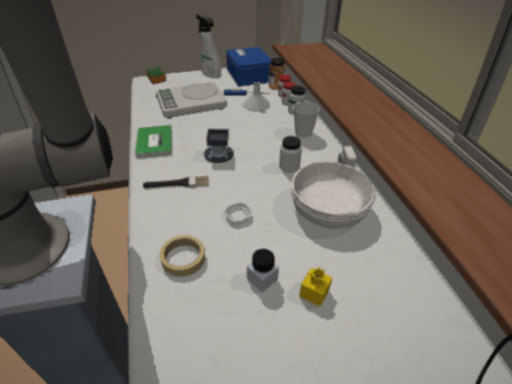

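The top view shows the jar with its dark cap at about (340,208), the holder nest at (145,209), the yellow look-alike at (359,172), and the round jar at (191,135). In the side view the jar is at (263,268) and the holder at (218,143).

Run:
```python
from h import *
def rect(P,zlo,zhi,box,name):
    m=(P[...,2]>zlo)&(P[...,2]<zhi)&(P[...,0]>box[0])&(P[...,0]<box[1])&(P[...,1]>box[2])&(P[...,1]<box[3])
    q=P[m]; 
    if len(q)<5: print(name,len(q));return
    r=cv2.minAreaRect((q[:,:2]*1000).astype(np.float32)); print(name,len(q),"med z",np.round(np.median(q[:,2]),4),"mean",np.round(q.mean(0),4),"rect",np.round(r[0],1),np.round(r[1],1),round(r[2],1))
C={}
for n in("top","side"):
    c=np.load(f"pics/{n}0.npy",allow_pickle=True).item(); P=pts(c); C[n]=(c,P)
    u,v=((340,208),(145,209)) if n=="top" else ((263,268),(218,143))
    print(n,P[u[1],u[0]],P[v[1],v[0]])
c,P=C["top"]; j=P[208,340]; h=P[209,145]
for n in C:
    P=C[n][1]
    b=[j[0]-.07,j[0]+.05,j[1]-.06,j[1]+.06]; b2=[h[0]-.06,h[0]+.06,h[1]-.06,h[1]+.08]
    rect(P,.068,.09,b,n+" cap"); rect(P,.036,.052,b,n+" shoulder"); rect(P,.008,.05,b,n+" body")
    rect(P,.066,.085,b2,n+" rim"); rect(P,.055,.064,b2,n+" floor"); rect(P,.004,.03,b2,n+" foot")
im=lambda n:cv2.cvtColor(C[n][0]["img"],cv2.COLOR_RGB2BGR)
cr=lambda i,x,y,s=26:cv2.resize(i[y-s:y+s,x-s:x+s],(400,300) if 0 else (380,290),interpolation=cv2.INTER_CUBIC)
a=np.vstack([np.hstack([cr(im("top"),340,208),cr(im("top"),147,210)]),np.hstack([cr(im("side"),263,268),cr(im("side"),218,145)])])
a=np.clip(a.astype(float)*2,0,255).astype(np.uint8)
cv2.imwrite("pics/crop.png",a)
```

```text
top [ 0.51149271 -0.20298597  0.07752808] [0.51109463 0.24925424 0.05926412]
side [ 0.51037689 -0.22708692  0.06703924] [0.50449572 0.22602974 0.05961216]
top cap 292 med z 0.075 mean [ 0.5143 -0.2052  0.0748] rect [ 514.9 -205.5] [42.2 42.9] 18.2
top shoulder 107 med z 0.0437 mean [ 0.5106 -0.1933  0.043 ] rect [ 514.  -205.2] [48.5 47.7] 30.5
top body 147 med z 0.0423 mean [ 0.5082 -0.1913  0.0371] rect [ 514.5 -205.3] [47.7 48.9] 28.3
top rim 230 med z 0.0698 mean [0.5086 0.2554 0.0696] rect [508.5 255. ] [63.4 61.3] 76.2
top floor 468 med z 0.0594 mean [0.5089 0.2553 0.0594] rect [507.7 253.7] [58.9 56. ] 75.5
top foot 377 med z 0.0076 mean [0.5015 0.2377 0.0079] rect [508.7 251.9] [87.2 84.6] 5.4
side cap 360 med z 0.0757 mean [ 0.5145 -0.2099  0.0753] rect [ 515.7 -207.5] [42.1 42.5] 75.3
side shoulder 243 med z 0.0443 mean [ 0.5113 -0.2203  0.0432] rect [ 515.3 -208.1] [47.3 48.5] 28.5
side body 495 med z 0.0352 mean [ 0.5112 -0.2222  0.0326] rect [ 515.5 -207.9] [48.4 48.7] 29.4
side rim 146 med z 0.0707 mean [0.507  0.2577 0.0705] rect [507.8 257.2] [66. 62.] 75.5
side floor 192 med z 0.0609 mean [0.5073 0.2555 0.0607] rect [507.3 254.8] [61.2 60. ] 75.6
side foot 371 med z 0.0095 mean [0.5052 0.2425 0.0113] rect [498.7 253.4] [ 79.8 103.6] 67.1
```

View pics/crop.png

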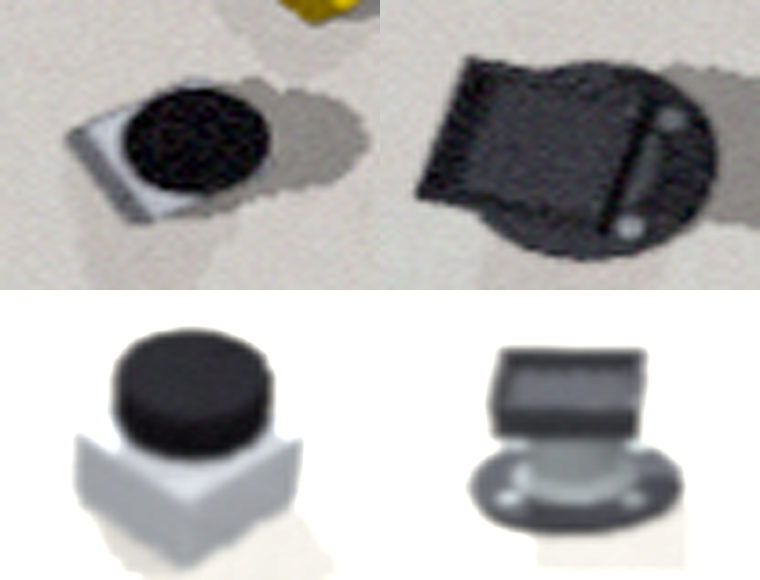

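The crops confirm it. The jar is at about (515,-206) mm with its sides at 29°, and the holder is at about (508,255) with its sides at 75.5°. The nest in the picture is open and empty. Next I hover over the jar.

Call:
arm_command([
  [23,18,-6],
  [23,19,-6],
  [24,19,-6],
  [23,19,-6],
  [24,19,-6],
  [23,18,-6],
  [23,19,-6],
  [24,19,-6],
  [23,19,-6],
  [24,19,-6],
  [23,18,-6],
  [23,19,-6],
  [24,19,-6],
  [23,19,-6],
  [24,19,-6],
  [23,18,-6],
  [0,0,0],
  [0,0,0],
], spin=[1,1,1,1,1,1,1,1,1,1,1,1,1,0.4,0,0,0,0], jaw=1, squeeze=30)

```text
time: 1.9
tool_pos: [0.5155, -0.2052, 0.3081]
tool_rot: [-3.141, 0.001, 0.508]
contact_force: [0.4, -0.9, 0.4]
opening: 0.0916
grip_force: 0.0
```

Call:
arm_command([
  [0,-1,-15],
  [0,0,-15],
  [0,0,-15],
  [0,0,-15],
  [0,0,-15],
  [0,0,-15],
  [0,0,-10],
  [0,0,-8],
  [0,0,-5],
  [0,0,0],
], spin=[0,0,0,0,0,0,0,0,0,0])

```text
time: 2.9
tool_pos: [0.5153, -0.2067, 0.1954]
tool_rot: [-3.141, 0.0, 0.506]
contact_force: [-0.0, -0.4, -0.4]
opening: 0.0919
grip_force: 0.0
```

Call:
arm_command([
  [0,0,0],
  [0,0,0],
  [0,0,0],
  [0,0,0],
  [0,0,0],
  [0,0,0],
  [0,0,0],
  [0,0,0],
  [0,0,0],
  [0,0,0],
], spin=[0,0,0,0,0,0,0,0,0,0], jaw=-1)

```text
time: 3.9
tool_pos: [0.5155, -0.2066, 0.1958]
tool_rot: [3.141, -0.0, 0.507]
contact_force: [0.3, 1.4, 1.9]
opening: 0.0474
grip_force: 30.0
```

Call:
arm_command([
  [0,0,5],
  [0,0,10],
  [0,0,20],
  [0,0,25],
  [0,0,25],
  [0,0,20],
  [0,0,15],
  [0,0,10],
], spin=[0,0,0,0,0,0,0,0])

```text
time: 4.7
tool_pos: [0.5154, -0.2066, 0.3276]
tool_rot: [3.14, -0.001, 0.507]
contact_force: [-0.1, -0.4, -2.5]
opening: 0.0477
grip_force: 30.0
```

Call:
arm_command([
  [0,10,0],
  [0,20,0],
  [0,28,0],
  [0,28,0],
  [0,28,0],
  [0,28,0],
  [0,28,0],
  [0,28,0],
  [-1,28,0],
  [-1,28,0],
  [-1,28,0],
  [-1,28,0],
  [-1,28,0],
  [-1,28,0],
  [-1,28,0],
  [0,28,0],
  [0,25,0],
  [0,15,0],
  [0,0,0],
  [0,0,0],
], spin=[0,2.5,3,3,3,3,3,3,3,3,3,3,3,3,3,3,2,0,0,0])

```text
time: 6.7
tool_pos: [0.5081, 0.2553, 0.3251]
tool_rot: [-3.141, 0.001, 1.318]
contact_force: [0.2, -0.1, -3.0]
opening: 0.0478
grip_force: 30.0
```

```bash
cat > m.py <<'E'
from h import *
import sys
def rect(P,zlo,zhi,box,name):
    m=(P[...,2]>zlo)&(P[...,2]<zhi)&(P[...,0]>box[0])&(P[...,0]<box[1])&(P[...,1]>box[2])&(P[...,1]<box[3])
    q=P[m]
    if len(q)<5: print(name,len(q));return
    r=cv2.minAreaRect((q[:,:2]*1000).astype(np.float32)); print(name,len(q),"med z",np.round(np.median(q[:,2]),4),"rect",np.round(r[0],1),np.round(r[1],1),round(r[2],1))
b=[.44,.58,.19,.33]
o=observe();print({k:np.round(o[k],4) for k in("time","tool_pos","tool_rot","opening","contact_force")})
for n in("top","side"):
    c=save(n,f"pics/{n}{sys.argv[1]}.png"); P=pts(c)
    for k in range(0,300,10): 
        m=(P[...,2]>k/1e3)&(P[...,2]<(k+10)/1e3)&(P[...,0]>b[0])&(P[...,0]<b[1])&(P[...,1]>b[2])&(P[...,1]<b[3])
        if m.sum()>20: rect(P,k/1e3,(k+10)/1e3,b,f"{n} {k}")
i=[cv2.imread(f"pics/{n}{sys.argv[1]}.png") for n in("top","side")]
a=np.hstack([cv2.resize(i[0][140:280,80:220],(400,400)),cv2.resize(i[1][70:190,150:270],(400,400))])
cv2.imwrite(f"pics/c{sys.argv[1]}.png",np.clip(a.astype(float)*1.8,0,255).astype(np.uint8))
E
python3 m.py 1
```

```text
{'time': np.float64(6.7), 'tool_pos': array([0.5081, 0.2553, 0.3251]), 'tool_rot': array([-3.1407e+00,  1.2000e-03,  1.3182e+00]), 'opening': np.float64(0.0478), 'contact_force': array([ 0.162 , -0.1176, -2.971 ])}
top 0 837 med z 0.0019 rect [509.2 255.2] [130.2 138.4] 89.5
top 10 49 med z 0.0116 rect [498.1 232.5] [22.8 76.3] 58.2
top 50 158 med z 0.0583 rect [507.8 243.3] [39.4 54.3] 73.4
top 60 168 med z 0.063 rect [506.7 248.7] [48.8 61.5] 73.6
top 70 67 med z 0.071 rect [506.1 246.5] [46.5 60.6] 76.6
top 130 28 med z 0.1361 rect [501.3 233. ] [ 3.3 43.8] 70.6
top 140 30 med z 0.1459 rect [502.9 232.4] [ 1.7 42.7] 73.0
top 150 41 med z 0.155 rect [505.7 237.6] [14.5 52.8] 76.5
top 160 49 med z 0.1653 rect [506.1 238. ] [15.1 50.3] 76.7
top 170 99 med z 0.1735 rect [505.4 244. ] [22.4 45.6] 73.4
top 200 38 med z 0.2043 rect [504.4 241.9] [ 4.8 31.5] 73.5
top 210 24 med z 0.2182 rect [519.2 236.7] [ 45.2 135.7] 75.5
top 220 197 med z 0.2278 rect [516.7 246.4] [ 63.1 145.9] 75.5
top 230 499 med z 0.2356 rect [509.7 226.4] [133.4  66.4] 4.2
top 240 108 med z 0.2469 rect [519.4 247.6
[... 923 characters left out ...]
8 78.6] 63.8
side 190 111 med z 0.1948 rect [506.  246.6] [36.3 83.6] 74.9
side 200 127 med z 0.205 rect [506.3 249.2] [31.8 81.6] 77.4
side 210 30 med z 0.2183 rect [518.1 230.5] [ 34.3 134.9] 74.4
side 220 177 med z 0.2264 rect [516.3 245.6] [ 66.4 145.5] 75.4
side 230 212 med z 0.2366 rect [512.4 230.6] [ 37.4 144.1] 77.7
side 240 180 med z 0.2467 rect [518.5 247.1] [ 59.  147.2] 70.8
side 250 367 med z 0.2552 rect [510.4 252.5] [ 62.6 164.9] 70.9
side 260 132 med z 0.2654 rect [496.4 239.1] [79.4 37.8] 17.0
side 270 114 med z 0.2753 rect [496.7 239.9] [78.5 37.3] 16.7
side 280 117 med z 0.2854 rect [498.8 242.3] [82.6 39. ] 19.1
side 290 94 med z 0.294 rect [497.  239.6] [78.3 37.7] 18.1
```

View pics/c1.png

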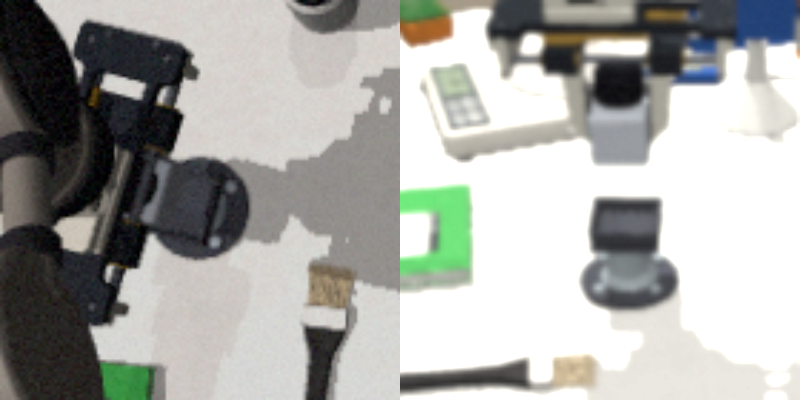

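Call:
arm_command([
  [0,0,-8],
  [0,0,-12],
  [0,0,-12],
  [0,0,-9],
  [0,0,-4],
  [0,0,0],
], spin=[0,0,0,0,0,0])

```text
time: 7.4
tool_pos: [0.5084, 0.2553, 0.2798]
tool_rot: [-3.14, 0.001, 1.318]
contact_force: [-1.2, -0.2, -2.7]
opening: 0.048
grip_force: 30.0
```

```bash
cat > f.py <<'E'
from h import *
import sys
o=observe();print({k:np.round(o[k],4) for k in("time","tool_pos","tool_rot","opening","contact_force")})
t=np.deg2rad(75.5); n=np.array([np.cos(t),np.sin(t)]); s=np.array([n[1],-n[0]]); H=np.array([.508,.255])
for nm in("side","top"):
  for a in range(4):
    c=read_camera(nm) ; P=pts(c)
    if a==0: cv2.imwrite(f"pics/{nm}{sys.argv[1]}.png",cv2.cvtColor(c["img"],cv2.COLOR_RGB2BGR))
    q=P[...,:2]-H; A=q@n; S=q@s; z=P[...,2]; r=[]
    for lo,hi,w in((.060,.069,.03),(.090,.102,.024),(.105,.125,.024)):
        m=(z>lo)&(z<hi)&(abs(S)<w+.006)&(A<-w+.008)&(A>-w-.008)
        if m.sum()<8: r+=[m.sum()];continue
        k=m&(abs(S)<.015); r+=[m.sum(),np.round(1e3*np.median(A[k]),1),np.round(np.percentile(S[m]*1e3,[2,98]),1).tolist(), round(1e3*np.polyfit(S[k],A[k],1)[0])]
    print(nm,r)
E
python3 f.py 2
```

```text
{'time': np.float64(7.4), 'tool_pos': array([0.5084, 0.2553, 0.2798]), 'tool_rot': array([-3.1403e+00,  1.0000e-03,  1.3182e+00]), 'opening': np.float64(0.048), 'contact_force': array([-1.1662, -0.2085, -2.7294])}
side [np.int64(59), np.float64(-28.8), [-29.8, 29.1], -67, np.int64(66), np.float64(-21.7), [-22.9, 21.8], -22, np.int64(114), np.float64(-22.5), [-24.2, 22.3], 36]
side [np.int64(61), np.float64(-27.6), [-29.7, 29.3], 67, np.int64(61), np.float64(-22.4), [-23.0, 21.8], 12, np.int64(106), np.float64(-22.1), [-24.1, 22.5], -4]
side [np.int64(57), np.float64(-28.0), [-30.0, 29.5], -20, np.int64(66), np.float64(-21.4), [-23.0, 21.6], -5, np.int64(107), np.float64(-22.0), [-23.9, 22.4], 22]
side [np.int64(61), np.float64(-27.8), [-29.9, 29.3], -4, np.int64(64), np.float64(-21.8), [-23.1, 21.6], -43, np.int64(109), np.float64(-22.0), [-24.0, 22.3], 23]
top [np.int64(41), np.float64(-29.4), [-25.3, 28.2], 154, np.int64(33), np.float64(-23.0), [-21.7, 20.2], -48, np.int64(67), np.float64(-22.7), [-20.8, 22.0], -32]
top [np.int64(35), np.float64(-29.1), [-29.2, 27.7], 11, np.int64(34), np.float64(-22.9), [-21.1, 22.1], -23, np.int64(66), np.float64(-22.6), [-20.3, 22.1], -37]
top [np.int64(33), np.float64(-28.1), [-26.1, 28.5], -123, np.int64(33), np.float64(-23.3), [-21.1, 22.0], -30, np.int64(64), np.float64(-22.8), [-20.9, 22.0], -31]
top [np.int64(42), np.float64(-28.2), [-28.2, 28.3], -32, np.int64(36), np.float64(-23.2), [-21.1, 22.0], -49, np.int64(59), np.float64(-22.8), [-20.9, 22.0], -33]
```

Jar and nest line up to within about 0.5 mm, so I lower.

Call:
arm_command([
  [0,0,-3],
  [0,0,-3],
  [0,0,-3],
  [0,0,-3],
  [0,0,-3],
  [0,0,-2],
  [0,0,-2],
  [0,0,-2],
  [0,0,-1],
  [0,0,0],
], spin=[0,0,0,0,0,0,0,0,0,0])

```text
time: 8.8
tool_pos: [0.5084, 0.2554, 0.2586]
tool_rot: [-3.142, 0.0, 1.318]
contact_force: [-0.8, -0.3, -3.4]
opening: 0.0476
grip_force: 30.0
```

Call:
arm_command([
  [0,0,-1],
  [0,0,-1],
  [0,0,-1],
  [0,0,-1],
  [0,0,0],
], spin=[0,0,0,0,0])

```text
time: 9.3
tool_pos: [0.5084, 0.2554, 0.2558]
tool_rot: [3.141, -0.0, 1.318]
contact_force: [-3.7, -0.9, 6.0]
opening: 0.0479
grip_force: 30.0
```

Contact at the seated height. Release, rise to cap height with the jaws open, and measure the cap and jar.

Call:
arm_command([
  [0,0,0],
  [0,0,0],
  [0,0,0],
  [0,0,0],
  [0,0,0],
  [0,0,0],
  [0,0,5],
  [0,0,8],
  [0,0,10],
  [0,0,8],
  [0,0,2],
  [0,0,0],
], spin=[0,0,0,0,0,0,0,0,0,0,0,0], jaw=1)

```text
time: 10.5
tool_pos: [0.5085, 0.2555, 0.2885]
tool_rot: [3.14, -0.001, 1.318]
contact_force: [0.2, -0.9, -0.3]
opening: 0.0918
grip_force: 0.0
```

```bash
sed 's/(.090,.102,.024),(.105,.125,.024)/(.078,.088,.024),(.088,.104,.024),(.114,.134,.0225)/' f.py > f2.py; python3 f2.py 3
python3 - <<'E'
import cv2,numpy as np
i=cv2.imread('pics/side3.png')[80:180,165:275]
cv2.imwrite('pics/c3.png',np.clip(cv2.resize(i,(550,500)).astype(float)*1.8,0,255).astype(np.uint8))
E
```

```text
{'time': np.float64(10.5), 'tool_pos': array([0.5085, 0.2555, 0.2885]), 'tool_rot': array([ 3.1404e+00, -7.0000e-04,  1.3183e+00]), 'opening': np.float64(0.0918), 'contact_force': array([ 0.2055, -0.871 , -0.2657])}
side [np.int64(60), np.float64(-28.5), [-29.8, 28.8], -87, np.int64(49), np.float64(-21.7), [-23.7, 21.2], 10, np.int64(89), np.float64(-21.8), [-22.9, 21.8], -5, np.int64(65), np.float64(-18.7), [-13.6, 16.1], 21]
side [np.int64(58), np.float64(-27.9), [-29.6, 29.4], -44, np.int64(51), np.float64(-22.1), [-23.7, 21.2], -12, np.int64(87), np.float64(-21.9), [-23.1, 21.9], -44, np.int64(65), np.float64(-18.7), [-13.5, 14.5], 48]
side [np.int64(59), np.float64(-27.8), [-29.4, 29.3], -61, np.int64(56), np.float64(-22.1), [-23.7, 21.4], 4, np.int64(87), np.float64(-21.8), [-22.9, 21.7], 26, np.int64(62), np.float64(-18.6), [-13.8, 13.7], 41]
side [np.int64(58), np.float64(-27.8), [-29.3, 28.9], 36, np.int64(58), np.float64(-22.0), [-23.7, 21.2], -2, np.int64(81), np.float64(-21.8), [-22.9, 21.8], -50, np.int64(63), np.float64(-18.5), [-13.6, 14.3], 37]
top [np.int64(52), np.float64(-27.1), [-25.6, 25.5], -17, np.int64(28), np.float64(-23.4), [-19.4, 21.9], -26, np.int64(71), np.float64(-22.6), [-21.2, 21.9], -23, np.int64(44), np.float64(-18.4), [-11.2, 14.4], -10]
top [np.int64(47), np.float64(-26.2), [-29.1, 26.3], -68, np.int64(26), np.float64(-23.5), [-18.3, 22.0], -39, np.int64(75), np.float64(-22.7), [-21.2, 21.9], -27, np.int64(44), np.float64(-18.1), [-10.6, 15.0], -11]
top [np.int64(49), np.float64(-26.5), [-25.2, 28.3], -18, np.int64(25), np.float64(-23.3), [-19.4, 20.2], -42, np.int64(66), np.float64(-22.8), [-21.3, 22.4], -34, np.int64(42), np.float64(-18.7), [-10.6, 13.6], -37]
top [np.int64(55), np.float64(-26.2), [-27.3, 25.8], -77, np.int64(26), np.float64(-23.2), [-20.8, 22.0], -20, np.int64(71), np.float64(-22.7), [-21.2, 21.5], 16, np.int64(43), np.float64(-18.0), [-11.2, 13.6], -41]
```

View pics/c3.png

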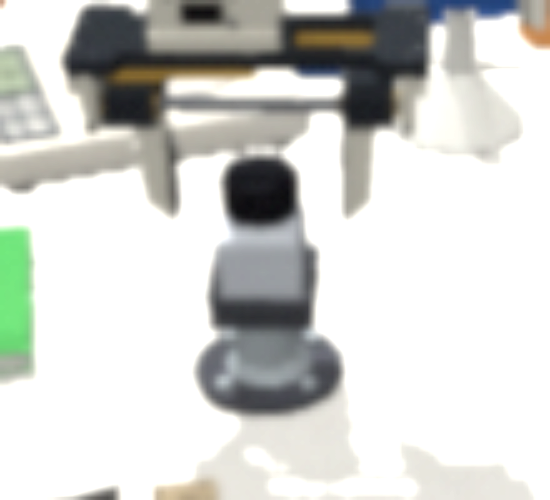

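The jar stands seated and upright with the cap centred between the open fingers. Close on the cap.

Call:
arm_command([
  [0,0.5,0.5],
  [0,0,0],
  [0,0,0],
  [0,0,0],
  [0,0,0],
  [0,0,0],
  [0,0,0],
  [0,0,0],
  [0,0,0],
  [0,0,0],
], spin=[0,0,0,0,0,0,0,0,0,0], jaw=-1, squeeze=35)

```text
time: 11.9
tool_pos: [0.5085, 0.2559, 0.2883]
tool_rot: [3.141, 0.0, 1.318]
contact_force: [0.2, -0.4, 0.1]
opening: 0.0437
grip_force: 35.0
```

Call:
arm_command([
  [0,0,0],
  [0,0,0],
  [0,0,0],
  [0,0,0],
  [0,0,0],
  [0,0,0],
  [0,0,0],
  [0,0,0],
], spin=[4,4,4,4,4,4,4,2])

```text
time: 12.7
tool_pos: [0.5086, 0.2556, 0.2883]
tool_rot: [-3.142, 0.001, 1.844]
contact_force: [0.7, -1.6, 0.2]
opening: 0.0438
grip_force: 35.0
```

Call:
arm_command([
  [0,0,0],
  [0,0,0],
  [0,0,0],
  [0,0,0],
  [0,0,0],
  [0,0,0],
  [0,0,0],
  [0,0,0],
  [0,0,0],
  [0,0,0],
], spin=[4,4,4,4,4,4,4,4,0,0])

```text
time: 13.7
tool_pos: [0.5087, 0.2558, 0.2883]
tool_rot: [3.141, 0.001, 2.398]
contact_force: [1.6, -1.1, -0.5]
opening: 0.0435
grip_force: 35.0
```

```bash
python3 f2.py 4
python3 - <<'E'
import cv2,numpy as np
from cell import *
print(np.round(observe()["torque"],3))
i=cv2.imread('pics/side4.png')[80:180,165:275]
cv2.imwrite('pics/c4.png',np.clip(cv2.resize(i,(550,500)).astype(float)*1.8,0,255).astype(np.uint8))
E
```

```text
{'time': np.float64(13.7), 'tool_pos': array([0.5087, 0.2558, 0.2883]), 'tool_rot': array([3.1412e+00, 5.0000e-04, 2.3982e+00]), 'opening': np.float64(0.0435), 'contact_force': array([ 1.6182, -1.0582, -0.5362])}
side [np.int64(61), np.float64(-27.8), [-29.5, 29.4], 28, np.int64(53), np.float64(-22.5), [-20.3, 23.5], 131, np.int64(95), np.float64(-21.8), [-22.9, 24.2], 107, np.int64(46), np.float64(-20.2), [-26.4, 14.3], 440]
side [np.int64(55), np.float64(-28.2), [-30.0, 29.3], 46, np.int64(46), np.float64(-22.2), [-20.9, 24.0], 43, np.int64(88), np.float64(-21.3), [-22.9, 22.4], 52, np.int64(52), np.float64(-19.2), [-26.4, 14.5], 445]
side [np.int64(54), np.float64(-28.2), [-29.7, 29.4], 1, np.int64(53), np.float64(-21.2), [-20.9, 24.0], 93, np.int64(90), np.float64(-22.0), [-22.9, 24.1], 111, np.int64(54), np.float64(-19.8), [-28.1, 14.2], 452]
side [np.int64(59), np.float64(-28.1), [-29.8, 29.4], 4, np.int64(53), np.float64(-22.1), [-21.0, 23.9], 78, np.int64(91), np.float64(-21.8), [-23.1, 24.3], 100, np.int64(54), np.float64(-19.6), [-28.1, 13.8], 508]
[-0.26  -0.469 -0.23 ]
  return _methods._mean(a, axis=axis, dtype=dtype,
  ret = ret.dtype.type(ret / rcount)
Traceback (most recent call last):
  File "f2.py", line 13, in <module>
    k=m&(abs(S)<.015); r+=[m.sum(),np.round(1e3*np.median(A[k]),1),np.round(np.percentile(S[m]*1e3,[2,98]),1).tolist(), round(1e3*np.polyfit(S[k],A[k],1)[0])]
                                                                                                                                  ~~~~~~~~~~^^^^^^^^^^^^^
TypeError: expected non-empty vector for x
```

View pics/c4.png

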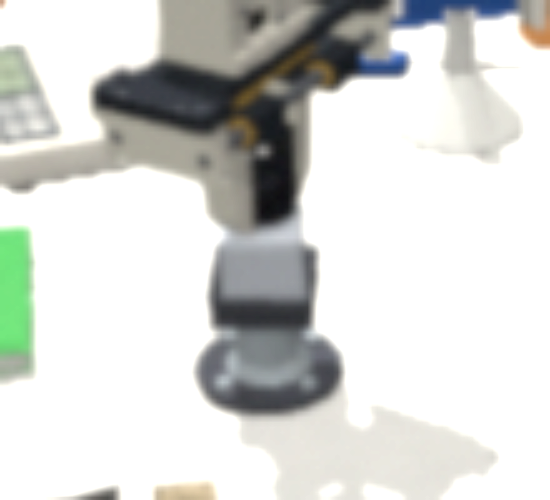

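The jar followed about 0.09 rad, and the cap has turned about 1 rad relative to it. Lift gently, watching the force.

Call:
arm_command([
  [0,0,1],
  [0,0,1],
  [0,0,1],
  [0,0,1],
  [0,0,1],
  [0,0,0],
], spin=[0,0,0,0,0,0])

```text
time: 14.55
tool_pos: [0.5084, 0.256, 0.2933]
tool_rot: [3.142, -0.0, 2.401]
contact_force: [0.6, -0.6, -5.2]
opening: 0.0435
grip_force: 35.0
```

```bash
sed -i 's/"side","top"/"side",/' f2.py; python3 f2.py 5|cut -c1-300
python3 - <<'E'
import cv2,numpy as np
i=cv2.imread('pics/side5.png')[90:170,180:260]
cv2.imwrite('pics/c5.png',np.clip(cv2.resize(i,(560,560)).astype(float)*1.8,0,255).astype(np.uint8))
from cell import *
for k in range(4): read_camera("side"); print(np.round(observe()["contact_force"],2))
E
```

```text
{'time': np.float64(14.55), 'tool_pos': array([0.5084, 0.256 , 0.2933]), 'tool_rot': array([ 3.1415e+00, -1.0000e-04,  2.4005e+00]), 'opening': np.float64(0.0435), 'contact_force': array([ 0.6362, -0.5966, -5.1904])}
side [np.int64(60), np.float64(-27.7), [-29.3, 29.4], 51, np.int64(53), np.float64(-21.6), [-20.9, 23.8], 122, np.int64(84), np.float64(-21.8), [-23.0, 24.1], 76, np.int64(40), np.float64(-20.3), [-26.0, 14.9], 570]
side [np.int64(55), np.float64(-28.4), [-29.5, 29.5], 30, np.int64(53), np.float64(-22.3), [-20.5, 23.9], 118, np.int64(87), np.float64(-22.2), [-23.1, 24.2], 89, np.int64(40), np.float64(-19.6), [-25.9, 14.2], 526]
side [np.int64(54), np.float64(-28.0), [-29.7, 29.2], 66, np.int64(54), np.float64(-22.4), [-21.0, 23.8], 60, np.int64(85), np.float64(-22.1), [-22.6, 22.6], 50, np.int64(45), np.float64(-19.9), [-25.8, 14.2], 500]
side [np.int64(58), np.float64(-28.1), [-29.9, 28.9], 25, np.int64(52), np.float64(-22.0), [-20.8, 23.9], 33, np.int64(91), np.float64(-22.0), [-22.9, 24.3], 76, np.int64(38), np.float64(-19.6), [-28.0, 12.3], 446]
[-1.01  0.21 -5.1 ]
[ 0.19  0.05 -4.99]
[ 0.1  -0.55 -5.09]
[-0.6   0.14 -5.55]
```

View pics/c5.png

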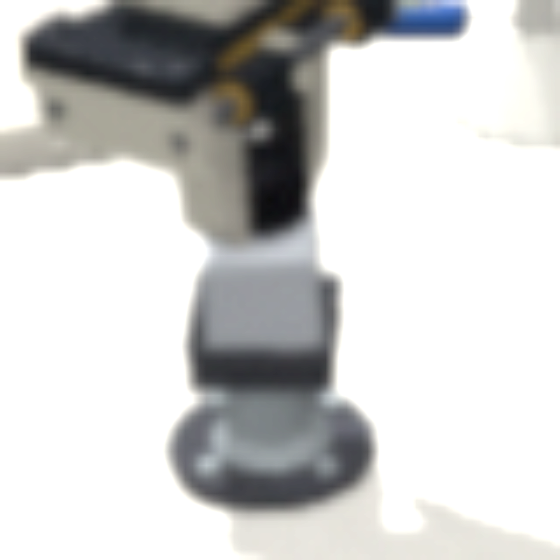

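The gap above the holder and the jar's position relative to the nest look almost unchanged. I check numerically from the pixel rows whether the jar rose.

Run:
```python
import cv2,numpy as np
for k in (3,4,5):
    g=cv2.imread(f'pics/side{k}.png',0).astype(int); print(k,g[116:150,214:221].mean(1).round().astype(int).tolist())
from h import *
P=pts(read_camera("side")); print(np.round(P[116:150,217,2]*1e3).tolist())
```

```text
3 [16, 16, 13, 9, 9, 8, 8, 13, 37, 74, 98, 107, 103, 95, 89, 87, 87, 87, 87, 87, 87, 86, 82, 67, 45, 32, 29, 27, 30, 43, 61, 70, 71, 72]
4 [28, 29, 29, 28, 28, 28, 28, 32, 48, 73, 95, 108, 106, 96, 89, 87, 86, 86, 86, 86, 86, 86, 82, 68, 46, 32, 28, 26, 30, 42, 61, 69, 71, 71]
5 [26, 25, 24, 25, 26, 28, 39, 61, 85, 102, 110, 104, 92, 87, 86, 86, 86, 86, 86, 86, 86, 85, 82, 68, 47, 32, 28, 26, 29, 43, 61, 69, 71, 71]
[142.0, 138.0, 135.0, 133.0, 128.0, 126.0, 122.0, 114.0, 110.0, 111.0, 111.0, 107.0, 102.0, 101.0, 96.0, 95.0, 92.0, 88.0, 85.0, 81.0, 77.0, 74.0, 71.0, 73.0, 67.0, 66.0, 61.0, 61.0, 57.0, 52.0, 43.0, 36.0, 35.0, 31.0]
```

The jar rose about 4 mm with the cap, so the lugs aren't free yet. Set it back down, turn a little more, and try again.

Call:
arm_command([
  [0,0,-1],
  [0,0,-1],
  [0,0,-1],
  [0,0,-1],
  [0,0,-1],
  [0,0,-0.5],
  [0,0,0],
], spin=[0,0,0,0,0,0,0])

```text
time: 15.7
tool_pos: [0.5087, 0.2558, 0.2883]
tool_rot: [3.141, 0.001, 2.4]
contact_force: [0.4, -1.7, 4.4]
opening: 0.0434
grip_force: 35.0
```

```bash
cat > r.py <<'E'
from h import *
import sys
c=save("side",f"pics/side{sys.argv[1]}.png"); g=cv2.cvtColor(c["img"],cv2.COLOR_RGB2GRAY).astype(int)
print(g[120:143,214:221].mean(1).round().astype(int).tolist()); o=observe(); print(np.round(o["torque"],2),np.round(o["contact_force"],1))
E
python3 r.py 6
```

```text
[28, 29, 29, 32, 48, 74, 96, 108, 105, 97, 90, 87, 87, 87, 87, 87, 87, 86, 82, 68, 46, 32, 29]
[-0.12 -0.1  -0.2 ] [-0.4 -0.9  5.5]
```

Call:
arm_command([
  [0,0,0],
  [0,0,0],
  [0,0,0],
  [0,0,0],
  [0,0,0],
], spin=[2,2,2,2,0])

```text
time: 16.25
tool_pos: [0.5087, 0.2559, 0.2883]
tool_rot: [3.141, 0.001, 2.54]
contact_force: [-0.6, -1.6, 5.5]
opening: 0.0431
grip_force: 35.0
```

```bash
python3 r.py 7
```

```text
[40, 40, 41, 45, 58, 77, 93, 106, 105, 96, 90, 87, 86, 87, 87, 87, 87, 86, 82, 68, 47, 32, 29]
[-0.11 -0.17 -0.22] [-0.3 -0.6  5.2]
```

Call:
arm_command([
  [0,0,1],
  [0,0,1],
  [0,0,1],
  [0,0,1],
  [0,0,0],
], spin=[0,0,0,0,0])

```text
time: 16.8
tool_pos: [0.5081, 0.2558, 0.2911]
tool_rot: [-3.14, -0.001, 2.54]
contact_force: [0.3, 0.1, -6.0]
opening: 0.0432
grip_force: 35.0
```

```bash
python3 r.py 8
```

```text
[37, 38, 40, 52, 71, 88, 103, 109, 102, 91, 87, 86, 86, 87, 86, 87, 86, 86, 82, 68, 47, 33, 28]
[ 0.05 -0.15 -0.15] [-1.1  0.  -7.4]
```

Call:
arm_command([
  [0,0,-1],
  [0,0,-1],
  [0,0,-1],
  [0,0,-1],
  [0,0,0],
], spin=[0,0,0,0,0])

```text
time: 17.35
tool_pos: [0.5088, 0.256, 0.2886]
tool_rot: [3.14, 0.001, 2.54]
contact_force: [0.9, 0.2, 3.3]
opening: 0.0433
grip_force: 35.0
```

Call:
arm_command([
  [0,0,0],
  [0,0,0],
  [0,0,0],
  [0,0,0],
], spin=[-1.5,-1.5,-1,0], squeeze=60)

```text
time: 17.75
tool_pos: [0.5086, 0.2558, 0.2881]
tool_rot: [3.141, 0.001, 2.469]
contact_force: [-0.2, -1.1, 5.7]
opening: 0.0429
grip_force: 60.0
```

```bash
python3 r.py 9
```

```text
[34, 35, 36, 40, 52, 73, 93, 106, 105, 96, 90, 86, 87, 87, 87, 86, 87, 86, 82, 68, 47, 32, 29]
[-0.19 -0.08  0.03] [-1.1 -1.2  5.4]
```

Call:
arm_command([
  [0,0,1],
  [0,0,1],
  [0,0,1],
  [0,0,0],
], spin=[0,0,0,0])

```text
time: 18.2
tool_pos: [0.5084, 0.2559, 0.2905]
tool_rot: [-3.141, -0.0, 2.47]
contact_force: [-0.1, -0.2, -1.4]
opening: 0.043
grip_force: 60.0
```

```bash
python3 r.py 10
```

```text
[31, 33, 35, 44, 63, 83, 100, 110, 107, 97, 90, 87, 86, 87, 87, 87, 87, 86, 82, 68, 46, 32, 29]
[ 0.   -0.16  0.01] [ 1.2 -0.5 -0.6]
```

With the torsion relieved, the force is only -1 N and the front shoulder edge has not moved. Continue lifting.

Call:
arm_command([
  [0,0,1],
  [0,0,1],
  [0,0,1],
  [0,0,0],
], spin=[0,0,0,0])

```text
time: 18.65
tool_pos: [0.5086, 0.2559, 0.294]
tool_rot: [3.141, 0.0, 2.47]
contact_force: [0.2, -0.5, -0.8]
opening: 0.0432
grip_force: 60.0
```

```bash
python3 r.py 11
```

```text
[33, 35, 46, 64, 80, 92, 104, 111, 106, 97, 90, 87, 86, 87, 86, 87, 86, 86, 82, 68, 47, 32, 29]
[ 0.02 -0.23  0.  ] [ 0.5 -0.8 -1.2]
```

Call:
arm_command([
  [0,0,1],
  [0,0,2],
  [0,0,2],
  [0,0,2],
  [0,0,2],
  [0,0,2],
  [0,0,2],
  [0,0,2],
  [0,0,2],
  [0,0,2],
  [0,0,2],
  [0,0,2],
  [0,0,2],
  [0,0,2],
  [0,0,1],
  [0,0,0],
  [0,0,0],
  [0,0,0],
  [0,0,0],
], spin=[0,0,0,0,0,0,0,0,0,0,0,0,0,0,0,0,0,0,0])

```text
time: 20.6
tool_pos: [0.5085, 0.2559, 0.3216]
tool_rot: [-3.141, -0.0, 2.47]
contact_force: [0.1, 1.1, -1.7]
opening: 0.0436
grip_force: 60.0
```

```bash
python3 r.py 12; python3 f2.py 13|cut -c1-260
python3 - <<'E'
import cv2,numpy as np
i=cv2.imread('pics/side12.png')[80:170,175:265]
cv2.imwrite('pics/c12.png',np.clip(cv2.resize(i,(560,560)).astype(float)*1.8,0,255).astype(np.uint8))
E
```

```text
[95, 93, 89, 88, 91, 100, 111, 115, 108, 96, 89, 86, 86, 86, 86, 86, 86, 86, 82, 68, 46, 33, 29]
[ 0.01 -0.14 -0.02] [ 0.7 -0.1 -1.1]
{'time': np.float64(20.65), 'tool_pos': array([0.5084, 0.2559, 0.3217]), 'tool_rot': array([-3.1415e+00, -1.0000e-04,  2.4702e+00]), 'opening': np.float64(0.0435), 'contact_force': array([ 0.6775, -0.0881, -1.1177])}
side [np.int64(62), np.float64(-27.8), [-30.2, 29.2], -40, np.int64(48), np.float64(-22.4), [-20.4, 23.9], 93, np.int64(90), np.float64(-22.4), [-23.1, 24.3], 60, np.int64(11), np.float64(-17.5), [-8.0, 5.6], -62]
side [np.int64(60), np.float64(-27.7), [-29.8, 29.4], -51, np.int64(54), np.float64(-22.3), [-20.2, 23.9], 71, np.int64(87), np.float64(-22.1), [-23.1, 24.2], 55, np.int64(9), np.float64(-17.6), [-8.0, 5.6], 67]
side [np.int64(63), np.float64(-28.1), [-29.2, 29.3], 20, np.int64(49), np.float64(-21.9), [-20.9, 24.0], 35, np.int64(91), np.float64(-21.9), [-22.8, 22.4], 59, np.int64(10), np.float64(-16.9), [-8.3, 5.8], -239]
side [np.int64(59), np.float64(-27.6), [-29.5, 29.3], 3, np.int64(55), np.float64(-22.2), [-20.3, 23.8], 99, np.int64(90), np.float64(-22.0), [-22.8, 24.2], 70, np.int64(13), np.float64(-16.5), [-8.1, 5.4], -10]
```

View pics/c12.png

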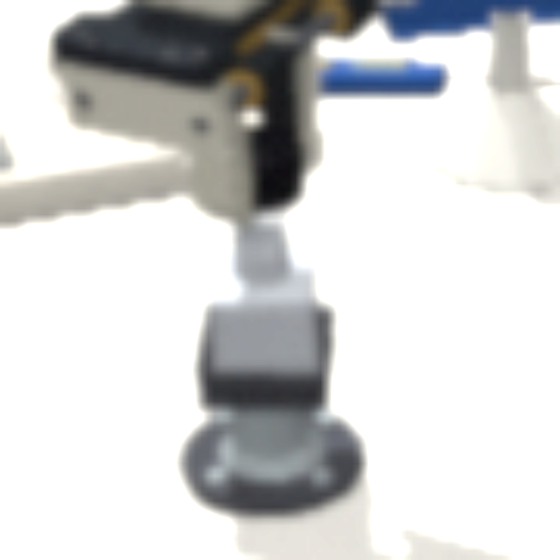

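The neck is exposed, the jar is seated, and the cap is held level above it. Handing in.

```bash
python3 -c "
from cell import *
print(hand_in())"
```

```text
the job is handed in; nothing more can be done
None
```

The job is handed in, with no verdict returned: the last picture shows the jar seated in the holder and the cap held level, by the arm's position about 15 mm above the open neck. On the first two lift tries the jar came up a few millimetres with the cap, so I set it back down, turned a little further to about 66° in all, and relieved the twist before the cap came free.

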